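# Move a battery pack from its charger into a tester

### The job

Lift the battery pack straight up out of the charger, set it down flat on the bare bench and let go of it, so that you can take it anew by its long sides. Then put it into the battery pocket of the tester: slip its toe under the metal lip, rock the other end down and leave the pack lying flat on the floor of the pocket. Leave the loose screwdriver, tape roll and spark plug where they lie.

Things in the scene. Friction and masses are not known exactly. Their poses are not given: they have to be found in the camera images.
- battery: black battery pack, 0.2 to 0.42 kg: a box 54 long (x), 38 wide (y), 36 high, with a full-width toe, 10 long and 7 thick, at the foot of its +x end (64 over all). Origin: centre of the underside of the 54 x 38 box; z up. It starts upright in the charger, standing on the charger's plate.
- toe (a point): the toe's lower front edge, middle: 37 in +x from the pack's origin, at underside height
- cradle: grey charger, fixed: plate 100 x 74 x 6 with two rails, one along each long side of the pack (43 apart inside, 8 thick, 30 long in x, 37 high above the plate, just over the pack's top); the pack's two ends stand free. Origin: underside of the plate, below the pack's origin; x points where the pack's toe points at the start.
- tester: grey bench tester, fixed: plate 128 x 72 (x -38 to 90) with an open battery pocket and, past its +x end, a case 46 high above the bench. Pocket: x -28 to 38, 41 wide, floor 8 above the bench. Side walls 13 high above the floor, the inner faces sloping outwards above 9, reaching out to y +-30; wall at the -x end 9 high. Rigid, no springs. Origin: underside, below point pocket; x towards the case.
- lip (a point): middle of the lower edge of the steel lip on the case's face, under which the pack's toe belongs: 33 in x from point pocket, 11 above the pocket floor. The lip is 4 thick, as wide as the pocket, and reaches 5 over it.
- pocket (a point): on the pocket floor, where the pack's origin comes to lie when seated (then with about 1 mm play along x and 1.5 mm along y each way); axes as the tester's
- driver_red: loose red-handled screwdriver lying on the bench, 192 x 24 x 23, origin under its middle, its length along y
- tape: loose black roll of tape lying flat, 62 across, 19 high, origin under its centre
- spark_plug: loose spark plug lying on the bench, 75 x 19 x 22, origin under its middle, its length along y

How it is judged (in metres and radians):
On the way, in this order (a step that is already met when the one before it is completed fails the run):
1. the pack has been lifted clear of the charger (z of battery in the frame of cradle above 0.048 m), for 0.1 s.
2. the pack stands flat on the bench, upright and let go, away from the charger (height (world z) of battery below 0.004 m and angle between battery's own z axis and vertical below 0.05 rad and horizontal distance between battery and cradle above 0.05 m and contact force between the fingers and battery below 0.05 N and linear speed of battery below 0.02 m/s), for 0.2 s.
At the end, for the whole second after the job is handed in: The pack lies in the tester's pocket at rest: origin within 3 mm of the seated place along x and y and no more than 2 mm above the pocket floor, toe under the lip, tilted less than 0.04 rad (x of battery in the frame of pocket between -0.003 and 0.003 m and y of battery in the frame of pocket between -0.003 and 0.003 m and z of battery in the frame of pocket between -0.003 and 0.002 m and x of toe in the frame of pocket above 0.034 m and angle between battery's own z axis and vertical below 0.04 rad and angle between the x axis of battery and the x axis of tester, either way round below 0.09 rad and linear speed of battery below 0.01 m/s and angular speed of battery below 0.1 rad/s); the robot touches nothing.
It fails at once if the red-handled screwdriver was moved more than 40 mm (distance of driver_red from where it was at the start of the episode above 0.04 m).
It fails at once if the roll of tape was moved more than 40 mm (distance of tape from where it was at the start of the episode above 0.04 m).
It fails at once if the spark plug was moved more than 40 mm (distance of spark_plug from where it was at the start of the episode above 0.04 m).
It also fails if it takes over 67 s, if anything falls off the work surface, if the arm or the gripper's body presses on something with over 40 N, if the wrist force passes 120 N, or if a joint passes its speed limit or range.

### The arm

A 6-joint arm with a two-finger parallel gripper is mounted at the origin on a cart in front of the work surface, level with it; the furniture and walls round the work are solid. World frame = base frame: x ahead of the robot, y to its left, z up, the work surface at z = 0. Lengths are in mm, angles in degrees, forces in N, time in s.
With the tool pointing down it reaches from about 350 to 850 mm from the base axis. Payload 8.1 kg.
Tool frame: the origin (TCP) lies between the finger pads; the fingertips stand 25 mm ahead of it and the grasp point (between the pads) lies 6 mm ahead of it (r.tcp_to_tips is the distance from the TCP to the fingertips, in mm); z points along the fingers, y is the line along which they close (so a half turn about z gives the same grasp; the last joint's range is limited). The gripper opens to 85 mm and grips with 20 to 120 N. Pads are 22 mm wide; open, the fingers measure 114 mm over their backs; the gripper's body (76 mm by 85 mm) begins 54 mm behind the grasp point. The pads swing forward as they close: fully open they stand 13 mm farther back than shut.
Start: joints at [72.17, 7.471, 85.268, -0, 87.261, -4.893], TCP at [134.309, 584.779, 256.292] pointing down, gripper open.
Joint ranges: [-169.43, 169.43], [-51.17, 129.36], [1.28, 143.12], [-76.62, 256.62], [0, 156.53], [-152.29, 152.29]. Speed limits (degrees/s): [136.94, 136.94, 159.86, 180, 180, 180].

### API

Orientations are given as [roll, pitch, yaw] about the fixed x, y, z axes, in that order (R = Rz(yaw) Ry(pitch) Rx(roll)).
In Python, from bench import r gives the robot as it stands.
- The arm moves only by the tool apply_moves, never from a script. Its arguments are lists of equal length, an entry for each row: "angular": the turn, a rotation vector about the world's x, y, z in units of 8 degrees (1.0 is 8 degrees), a list of three; "travel": the shift along the world's x, y, z in units of 40 mm (1.0 is 40 mm), a list of three; "jaw": the opening, from 0 (shut) to 1 (fully open). A call has 1 to 20 rows; each row shifts and turns the commanded pose from where the row before left it; what a row does not reach is not made up. A row lasts 1/8 s, in which the tool goes at most 62.5 mm and 10.7 degrees, less where a joint would pass 70% of its speed; a pose out of reach is approached as far as the arm can. A call is refused whole if a number of a shift passes 1 or a number of a turn 1, either way. A call with a gripper value outside its range is refused whole. The fingers move at their own pace and stop on an object; "force" is the grip in N (left out, the last holds). Time passes only in rows, so rows that do not move let the fingers close. It gives the time, the measured TCP pose, the force, the opening and the grip force at its end, in the units of the state.
- r.sense(): the state, without advancing time (a new reading comes with each control period).
- r.snapshot(name): name is "side" or "top" or "wrist"; returns a dict with "color" (400x640x3 uint8, red, green, blue), "fx", "fy", "cx", "cy" (pixels), "R" (3x3) and "t" (3): a world point X has camera coordinates R X + t; the wrist camera has in their place "mount" (4x4, takes a point from camera to tool coordinates, whose origin is the TCP and whose axes are the flange's). Camera axes: x right, y down, z forward; pixel columns grow to the right and rows downward; lengths in mm; the calibration is good to about 2 mm. A picture is of the moment at which its call begins: read the wrist's pose just before it. There is no depth.
- r.hand_in(): hands the job in; it is judged then, once.
The state is a dict: "time": time; "joint_pos": joint angles; "qd": joint speeds; "joint_efforts": joint torques, N m; "tool_pos": TCP position; "tcp_rot": TCP orientation; "ft_force": force on the tool from outside, world axes, zero at the start; "wrist_torque": the same for the moment, N m; "finger_gap": finger opening in mm; "grip_force": force on a finger pad.
Only numpy, scipy, OpenCV 4.12 (cv2) and the standard library are available. Lean on these libraries where they do the work, as an engineer would, in place of code of your own. Each camera call takes 0.05 s, during which the arm holds its last target. There are 200 camera calls.

## Working session

There is one attempt and no reset: what is moved stays moved. The work goes in short steps, Python scripts to look and compute and a tool call to move; the robot and the scene stay as the last step left them, time stands still between calls to the robot, and variables do not carry over. Pictures are saved under pics/ and viewed, at most 10 in all, crops included, and the job is handed in when it is done.

Besides the shell and the picture viewer there is one more tool, called after "Emit:" by a JSON object that holds its "method" and its "body". apply_moves: Moves the arm, as the interface text tells. Its arguments: {"type":"object","properties":{"angular":{"type":"array"},"travel":{"type":"array"},"jaw":{"type":"array"},"force":{"type":"number"}},"required":["angular","travel","jaw"]}

```bash
ls; mkdir -p pics
python3 - <<'E'
from bench import r
import cv2,numpy as np,pickle
s=r.sense();print(s)
d={}
for n in("side","top","wrist"):
    p=r.snapshot(n);d[n]=p
    cv2.imwrite(f"pics/{n}0.png",p["color"][:,:,::-1])
    print(n,{k:np.round(v,3).tolist() for k,v in p.items() if k!="color"})
pickle.dump((s,d),open("p0.pkl","wb"))
E
```

```text
pics
{'time': 0.0, 'joint_pos': array([ 7.21692028e+01,  7.51506289e+00,  8.53288889e+01,  2.88377867e-03,
        8.72596218e+01, -4.89565657e+00]), 'qd': array([ 0.04441086, -0.00806266,  0.0852811 ,  0.09486775,  0.07111209,
       -0.04090132]), 'joint_efforts': array([ 1.00180965e-03, -5.69386375e+01, -5.00559747e+01, -3.41480290e-04,
        1.45192680e-02,  4.53085931e-05]), 'tool_pos': array([134.14710284, 584.31190918, 255.24858146]), 'tcp_rot': array([-1.79897050e+02, -1.17088284e-02,  1.67064708e+02]), 'ft_force': array([0.98934283, 0.25598759, 0.62821598]), 'wrist_torque': array([ 0.0059751 ,  0.00199011, -0.07454487]), 'grip_force': 0.0, 'finger_gap': 85.39940585601798}
side {'fx': 383.594, 'fy': 383.594, 'cx': 323.626, 'cy': 198.178, 'R': [[-0.998, -0.062, -0.006], [-0.036, 0.644, -0.764], [0.051, -0.762, -0.645]], 't': [543.356, 44.623, 954.05]}
top {'fx': 413.275, 'fy': 413.275, 'cx': 320.481, 'cy': 200.378, 'R': [[0.03, -0.999, -0.029], [-0.991, -0.026, -0.133], [0.133, 0.033, -0.991]], 't': [54.197, 521.384, 935.965]}
wrist {'fx': 327.327, 'fy': 327.327, 'cx': 316.83, 'cy': 201.067, 'mount': [[0.001, -0.955, -0.298, 75.311], [1.0, 0.001, 0.0, 0.426], [-0.0, -0.298, 0.955, -118.755], [0.0, 0.0, 0.0, 1.0]]}
```

View pics/top0.png

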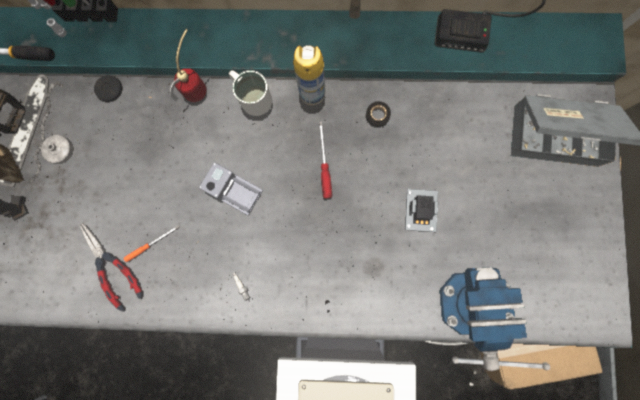

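View pics/side0.png

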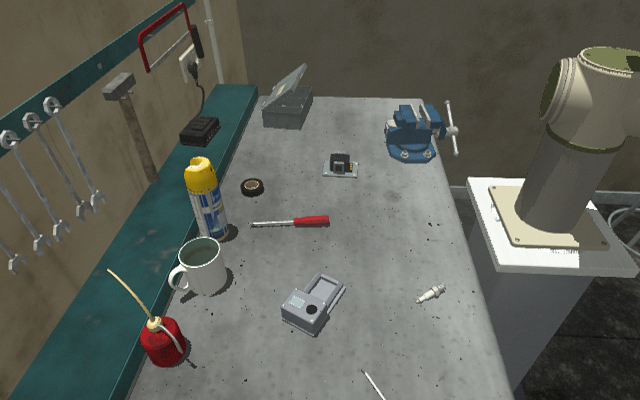

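Run:
```python
import cv2,numpy as np
t=cv2.imread("pics/top0.png");s=cv2.imread("pics/side0.png")
f=lambda im,x,y,w,h:cv2.resize(im[y:y+h,x:x+w],(400,300),interpolation=cv2.INTER_CUBIC)
cv2.imwrite("pics/c0.png",np.vstack([np.hstack([f(t,392,182,60,45+15),f(t,195,155,80,60)]),np.hstack([f(s,310,142,60,45),f(s,270,265,88,66)])]))
```

```text
(no output)
```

View pics/c0.png

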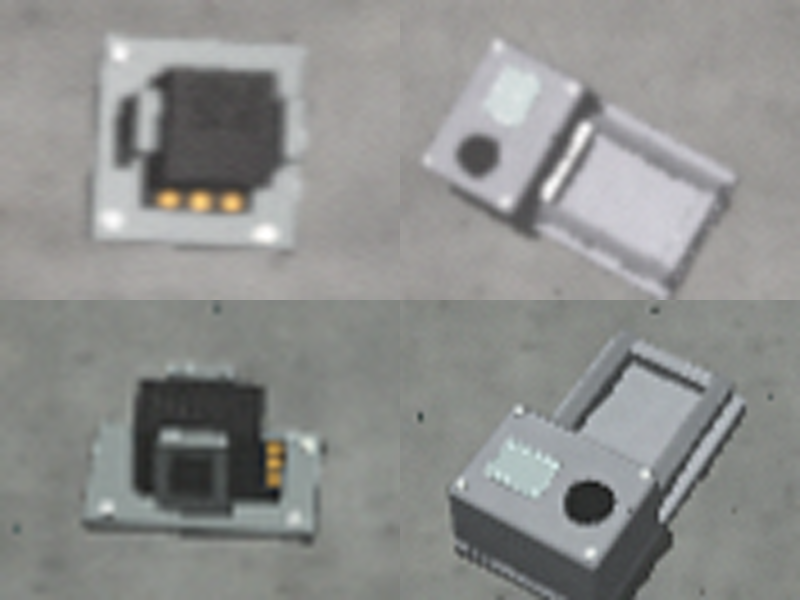

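```bash
cat > h.py <<'E'
import numpy as np,cv2,pickle
from scipy.spatial.transform import Rotation as Ro
def cam(p,s=None):
    """camera centre C and camera->world rotation W"""
    if "mount" in p:
        T=Ro.from_euler("xyz",s["tcp_rot"],degrees=True).as_matrix();M=p["mount"]
        return s["tool_pos"]+T@M[:3,3],T@M[:3,:3]
    return -p["R"].T@p["t"],p["R"].T
def ray(p,uv,z,s=None):
    uv=np.atleast_2d(np.array(uv,float));C,W=cam(p,s)
    d=np.c_[(uv[:,0]-p["cx"])/p["fx"],(uv[:,1]-p["cy"])/p["fy"],np.ones(len(uv))]@W.T
    return C+d*((z-C[2])/d[:,2])[:,None]
def tri(a,b):
    """a,b=(p,uv,s): nearest point of two rays"""
    A=0;y=0
    for p,uv,s in(a,b):
        C,W=cam(p,s);d=W@np.array([(uv[0]-p["cx"])/p["fx"],(uv[1]-p["cy"])/p["fy"],1]);d/=np.linalg.norm(d)
        P=np.eye(3)-np.outer(d,d);A=A+P;y=y+P@C
    return np.linalg.solve(A,y)
def shot(name,fn):
    from bench import r
    s=r.sense();p=r.snapshot(name);cv2.imwrite(f"pics/{fn}.png",p["color"][:,:,::-1])
    pickle.dump((s,p),open(fn+".pkl","wb"));return s,p
E
python3 - <<'E'
from h import *
s,d=pickle.load(open("p0.pkl","rb"))
t=d["top"];np.set_printoptions(precision=1,suppress=True)
# crop coordinates -> px
c=lambda x,y:(392+x*60/400,182+y*60/300); e=lambda x,y:(195+(x-400)*80/400,155+y*60/300)
print("plate corners",ray(t,[c(108,35),c(307,45),c(293,245),c(95,238)],6))
print("case top",ray(t,[e(495,42),e(590,90),e(517,212),e(425,165)],46))
print("pocket far end",ray(t,[e(735,180),e(670,298)],20))
print("driver ends, tape, plug",ray(t,[(321,123),(327,198),(378,113),(241,286)],8))
E
```

```text
plate corners [[ 556.9 -141.4    6. ]
 [ 553.9 -213.     6. ]
 [ 457.3 -207.3    6. ]
 [ 458.7 -137.     6. ]]
case top [[600.1 323.8  46. ]
 [578.1 277.1  46. ]
 [519.  308.1  46. ]
 [540.2 353.2  46. ]]
pocket far end [[540.8 210.8  20. ]
 [483.  239.2  20. ]]
driver ends, tape, plug [[717.   74.3   8. ]
 [529.6  54.2   8. ]
 [745.6 -66.3   8. ]
 [314.1 251.7   8. ]]
```

Emit:
{"method": "apply_moves", "body": {"angular": [[0, 0, -0.48], [0, 0, -0.48], [0, 0, -0.48], [0, 0, -0.48], [0, 0, -0.48], [0, 0, -0.48], [0, 0, -0.48], [0, 0, -0.48], [0, 0, -0.48], [0, 0, -0.48], [0, 0, -0.48], [0, 0, -0.48], [0, 0, -0.48], [0, 0, -0.48], [0, 0, -0.48], [0, 0, -0.48], [0, 0, -0.48], [0, 0, -0.48], [0, 0, -0.48], [0, 0, -0.48]], "travel": [[0.465, -0.95, -0.09], [0.465, -0.95, -0.09], [0.465, -0.95, -0.09], [0.465, -0.95, -0.09], [0.465, -0.95, -0.09], [0.465, -0.95, -0.09], [0.465, -0.95, -0.09], [0.465, -0.95, -0.09], [0.465, -0.95, -0.09], [0.465, -0.95, -0.09], [0.465, -0.95, -0.09], [0.465, -0.95, -0.09], [0.465, -0.95, -0.09], [0.465, -0.95, -0.09], [0.465, -0.95, -0.09], [0.465, -0.95, -0.09], [0.465, -0.95, -0.09], [0.465, -0.95, -0.09], [0.465, -0.95, -0.09], [0.465, -0.95, -0.09]], "jaw": [1, 1, 1, 1, 1, 1, 1, 1, 1, 1, 1, 1, 1, 1, 1, 1, 1, 1, 1, 1]}}

```text
time: 2.65
tool_pos: [506.6, -176.5, 183.9]
tcp_rot: [-180.0, -0.0, 90.1]
ft_force: [0.8, 0.1, 0.7]
finger_gap: 85.6
grip_force: 0.0
```

Emit:
{"method": "apply_moves", "body": {"angular": [[0, 0, 0], [0, 0, 0], [0, 0, 0]], "travel": [[0, 0, 0], [0, 0, 0], [0, 0, 0]], "jaw": [1, 1, 1]}}

```text
time: 3.02
tool_pos: [506.0, -174.3, 184.3]
tcp_rot: [-180.0, -0.0, 90.3]
ft_force: [0.4, 1.0, 0.4]
finger_gap: 85.8
grip_force: 0.0
```

Run:
```python
from h import *
s,p=shot("wrist","w1");print(s["tool_pos"],s["tcp_rot"])
```

```text
[ 506.03687069 -174.29123724  184.33493223] [-1.79994196e+02 -1.56351058e-02  9.03350867e+01]
```

View pics/w1.png

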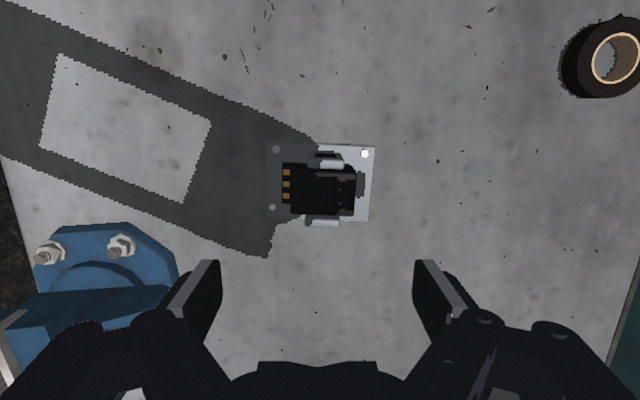

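Run:
```python
import cv2,numpy as np
im=cv2.imread("pics/w1.png")[130:235,255:390]
im=np.clip(im.astype(float)**.7*5.5,0,255).astype(np.uint8)
cv2.imwrite("pics/w1c.png",cv2.resize(im,None,fx=5.7,fy=5.7,interpolation=cv2.INTER_CUBIC))
```

```text
(no output)
```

View pics/w1c.png

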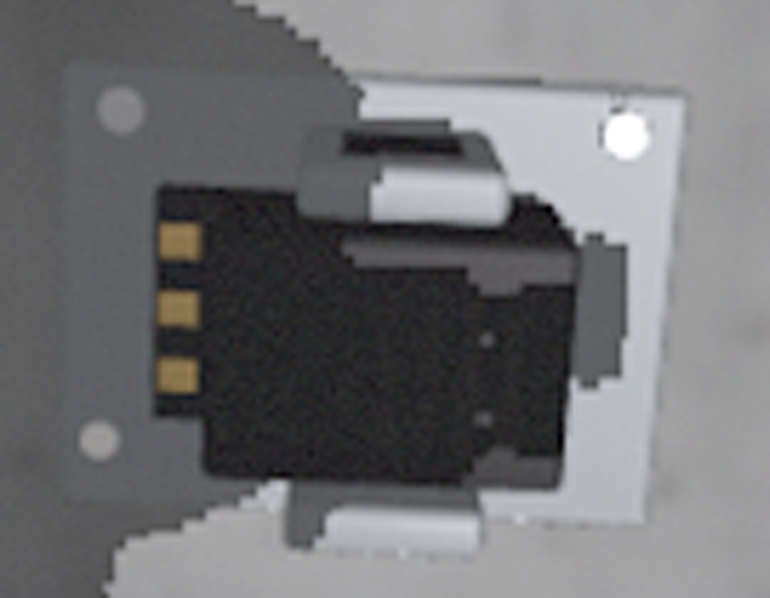

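Run:
```python
from h import *
np.set_printoptions(precision=1,suppress=True)
s,p=pickle.load(open("w1.pkl","rb"))
c=lambda *a:[(255+x/5.7-.4,130+y/5.7-.4) for x,y in a]
q=ray(p,c((66,65),(686,92),(643,522),(66,500)),6,s);print(q,q.mean(0))
for a,b in((0,1),(3,2),(3,0),(2,1)):
    d=q[b]-q[a];print(np.linalg.norm(d),np.degrees(np.arctan2(d[1],d[0])))
print("pack top BL,BR,TR",ray(p,c((207,477),(562,491),(575,250)),42,s))
print("toe front top/bottom",ray(p,c((157,185),(155,416)),13,s))
print("contacts",ray(p,c((180,242),(179,309),(178,376)),13,s))
print("rails top",ray(p,c((300,220),(507,225),(290,487),(480,490)),43,s))
```

```text
[[ 461.1 -134.2    6. ]
 [ 559.2 -137.8    6. ]
 [ 556.2 -210.6    6. ]
 [ 458.2 -207.2    6. ]] [ 508.7 -172.4    6. ]
98.12527515499507 -2.105322930167397
97.98359222812456 -1.9660138340955347
73.05113309671749 87.74720800524659
72.81340159769162 87.6350097182362
pack top BL,BR,TR [[ 485.1 -190.2   42. ]
 [ 537.8 -192.1   42. ]
 [ 538.2 -155.5   42. ]]
toe front top/bottom [[ 475.7 -151.9   13. ]
 [ 474.5 -190.    13. ]]
contacts [[ 479.1 -161.    13. ]
 [ 478.8 -172.    13. ]
 [ 478.4 -183.1   13. ]]
rails top [[ 499.  -151.2   43. ]
 [ 528.3 -151.8   43. ]
 [ 497.4 -191.4   43. ]
 [ 525.6 -191.7   43. ]]
```

Emit:
{"method": "apply_moves", "body": {"angular": [[0, 0, -0.31], [0, 0, 0], [0, 0, 0], [0, 0, 0], [0, 0, 0], [0, 0, 0], [0, 0, 0], [0, 0, 0], [0, 0, 0], [0, 0, 0], [0, 0, 0]], "travel": [[0.13, 0.02, 0], [0, 0, -0.8], [0, 0, -0.8], [0, 0, -0.7], [0, 0, -0.6], [0, 0, -0.4], [0, 0, -0.25], [0, 0, 0], [0, 0, 0], [0, 0, 0], [0, 0, 0]], "jaw": [1, 1, 1, 1, 1, 1, 1, 1, 0.3, 0.3, 0.3], "force": 50}}

```text
time: 4.45
tool_pos: [512.3, -174.9, 43.5]
tcp_rot: [179.9, 0.0, 87.8]
ft_force: [-1.0, 0.9, 6.3]
finger_gap: 53.1
grip_force: 54.7
```

Emit:
{"method": "apply_moves", "body": {"angular": [[0, 0, 0], [0, 0, 0], [0, 0, 0], [0, 0, 0]], "travel": [[0, 0, 0], [0, 0, 0], [0, 0, 0], [0, 0, 0]], "jaw": [0.3, 0.3, 0.3, 0.3]}}

```text
time: 4.95
tool_pos: [512.3, -174.9, 43.5]
tcp_rot: [179.9, 0.0, 87.8]
ft_force: [-0.0, 0.1, 6.8]
finger_gap: 53.2
grip_force: 54.7
```

Emit:
{"method": "apply_moves", "body": {"angular": [[0, 0, 0], [0, 0, 0], [0, 0, 0], [0, 0, 0], [0, 0, 0], [0, 0, 0], [0, 0, 0], [0, 0, 0]], "travel": [[0, 0, 0.2], [0, 0, 0.4], [0, 0, 0.4], [0, 0, 0.5], [0, 0, 0.5], [0, 0, 0.5], [0, 0, 0], [0, 0, 0]], "jaw": [0.3, 0.3, 0.3, 0.3, 0.3, 0.3, 0.3, 0.3]}}

```text
time: 5.95
tool_pos: [511.3, -174.3, 142.0]
tcp_rot: [-180.0, -0.0, 87.8]
ft_force: [-0.9, 0.4, -3.4]
finger_gap: 53.2
grip_force: 53.7
```

Run:
```python
from h import *
s,p=shot("wrist","w2");print(s["tool_pos"],s["tcp_rot"],s["finger_gap"],s["grip_force"],s["ft_force"])
a=p["color"][60:360,100:560,::-1];a=np.clip(a.astype(float)**.7*5.5,0,255).astype(np.uint8)
cv2.imwrite("pics/w2c.png",a)
```

```text
[ 511.28859579 -174.31058812  142.02055256] [-1.79988847e+02 -4.78002415e-03  8.77840558e+01] 53.231954059065245 53.73349606990814 [-0.89278423  0.43258453 -3.38111923]
```

View pics/w2c.png

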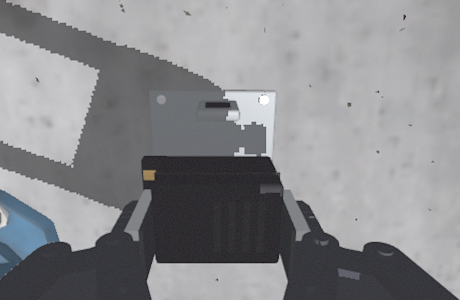

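Emit:
{"method": "apply_moves", "body": {"angular": [[0, 0, -0.96], [0, 0, -0.96], [0, 0, -0.96], [0, 0, -0.96], [0, 0, -0.96], [0, 0, -0.96], [0, 0, -0.96], [0, 0, -0.96], [0, 0, -0.96], [0, 0, -0.96], [0, 0, -0.96], [0, 0, -0.96], [0, 0, -0.96], [0, 0, -0.96], [0, 0, -0.96], [0, 0, 0], [0, 0, 0], [0, 0, 0], [0, 0, 0], [0, 0, 0]], "travel": [[-0.1, 0.225, 0], [-0.1, 0.225, 0], [-0.1, 0.225, 0], [-0.1, 0.225, 0], [-0.1, 0.225, 0], [-0.1, 0.225, 0], [-0.1, 0.225, 0], [-0.1, 0.225, 0], [-0.1, 0.225, 0], [-0.1, 0.225, 0], [-0.1, 0.225, -0.2], [-0.1, 0.225, -0.3], [-0.1, 0.225, -0.4], [-0.1, 0.225, -0.4], [-0.1, 0.225, -0.4], [0, 0, -0.3], [0, 0, -0.2], [0, 0, -0.1], [0, 0, 0], [0, 0, 0]], "jaw": [0.3, 0.3, 0.3, 0.3, 0.3, 0.3, 0.3, 0.3, 0.3, 0.3, 0.3, 0.3, 0.3, 0.3, 0.3, 0.3, 0.3, 0.3, 0.3, 0.3]}}

```text
time: 8.5
tool_pos: [452.0, -39.7, 50.8]
tcp_rot: [-180.0, -0.1, -27.4]
ft_force: [1.2, -0.2, -3.1]
finger_gap: 53.1
grip_force: 53.6
```

Emit:
{"method": "apply_moves", "body": {"angular": [[0, 0, 0], [0, 0, 0], [0, 0, 0], [0, 0, 0], [0, 0, 0]], "travel": [[0, 0, -0.08], [0, 0, -0.07], [0, 0, -0.06], [0, 0, 0], [0, 0, 0]], "jaw": [0.3, 0.3, 0.3, 0.3, 0.3]}}

```text
time: 9.12
tool_pos: [451.5, -39.4, 41.9]
tcp_rot: [-180.0, -0.0, -27.4]
ft_force: [-0.1, 0.9, -3.5]
finger_gap: 53.3
grip_force: 53.6
```

Commanded z should be 42.3 − 0.2 ≈ 42; underside about 5 mm up. Lower gently further.

Emit:
{"method": "apply_moves", "body": {"angular": [[0, 0, 0], [0, 0, 0], [0, 0, 0], [0, 0, 0], [0, 0, 0]], "travel": [[0, 0, -0.04], [0, 0, -0.04], [0, 0, -0.03], [0, 0, 0], [0, 0, 0]], "jaw": [0.3, 0.3, 0.3, 0.3, 0.3]}}

```text
time: 9.75
tool_pos: [451.5, -39.4, 37.5]
tcp_rot: [-180.0, -0.0, -27.4]
ft_force: [-1.0, 0.7, -1.8]
finger_gap: 52.8
grip_force: 53.7
```

Emit:
{"method": "apply_moves", "body": {"angular": [[0, 0, 0], [0, 0, 0], [0, 0, 0], [0, 0, 0]], "travel": [[0, 0, -0.02], [0, 0, -0.01], [0, 0, 0], [0, 0, 0]], "jaw": [0.3, 0.3, 0.3, 0.3]}}

```text
time: 10.25
tool_pos: [451.6, -39.4, 37.4]
tcp_rot: [180.0, 0.0, -27.4]
ft_force: [-9.1, 1.5, 15.0]
finger_gap: 53.0
grip_force: 55.9
```

Emit:
{"method": "apply_moves", "body": {"angular": [[0, 0, 0], [0, 0, 0], [0, 0, 0], [0, 0, 0], [0, 0, 0], [0, 0, 0], [0, 0, 0], [0, 0, 0], [0, 0, 0], [0, 0, 0], [0, 0, 0], [0, 0, 0], [0, 0, 0]], "travel": [[0, 0, 0], [0, 0, 0], [0, 0, 0], [0, 0, 0], [0, 0, 0], [0, 0, 0], [0, 0, 0.5], [0, 0, 0.8], [0, 0, 0.8], [0, 0, 0.8], [0, 0, 0.8], [0, 0, 0], [0, 0, 0]], "jaw": [1, 1, 1, 1, 1, 1, 1, 1, 1, 1, 1, 1, 1]}}

```text
time: 11.88
tool_pos: [451.3, -39.4, 183.7]
tcp_rot: [180.0, 0.0, -27.4]
ft_force: [0.2, -0.5, 0.0]
finger_gap: 85.6
grip_force: 0.0
```

Run:
```python
from h import *
s,p=shot("wrist","w3");print(s["time"],s["tool_pos"],s["tcp_rot"])
C=p["color"].astype(float)
g=p["color"].max(2)
m=(g<60).astype(np.uint8);m[240:]=0
n,l,st,ce=cv2.connectedComponentsWithStats(m)
for i in range(1,n):
    if st[i,4]>150: print(st[i],ce[i], C[l==i].mean(0))
a=p["color"][100:260,210:430,::-1];a=np.clip(a.astype(float)**.7*5.5,0,255).astype(np.uint8)
cv2.imwrite("pics/w3c.png",cv2.resize(a,None,fx=3.6,fy=3.6,interpolation=cv2.INTER_CUBIC))
```

```text
11.875 [451.26158142 -39.3749443  183.74756507] [ 1.79992800e+02  2.50799749e-02 -2.74183055e+01]
[ 62   0  57  67 349] [90.14899713 31.63323782] [41.09455587 40.87679083 41.65329513]
[448   9  30  51 833] [462.08883553  33.14645858] [45.75990396 47.19567827 50.18847539]
[389  42  23  45 465] [399.22365591  63.95913978] [34.41290323 35.28387097 37.57204301]
[128  69  69  93 502] [167.42629482 116.73705179] [43.72111554 33.95816733 35.03585657]
[ 591  146   49   94 2425] [621.01525773 190.28865979] [23.07175258 34.14969072 44.45237113]
[ 253  162  166   78 9395] [335.30175625 206.24928153] [41.61415647 41.29015434 42.67035657]
[538 213  16  23 159] [544.69811321 222.88050314] [30.79874214 43.28301887 55.18238994]
```

View pics/w3c.png

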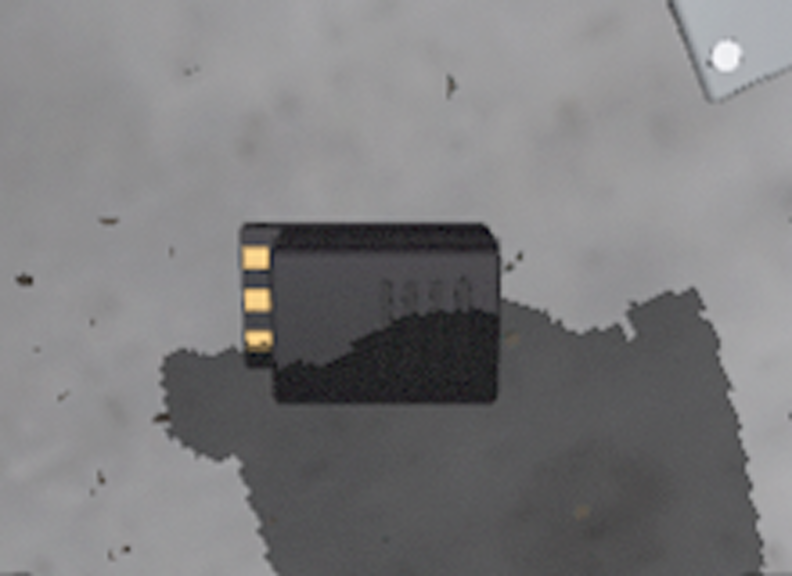

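Emit:
{"method": "apply_moves", "body": {"angular": [[0, 0, 0.942], [0, 0, 0.942], [0, 0, 0.942], [0, 0, 0.942], [0, 0, 0.942], [0, 0, 0.942], [0, 0, 0.942], [0, 0, 0.942], [0, 0, 0.942], [0, 0, 0.942], [0, 0, 0.942], [0, 0, 0.942], [0, 0, 0], [0, 0, 0], [0, 0, 0]], "travel": [[0.16, 0.62, 0], [0.16, 0.62, 0], [0.16, 0.62, 0], [0.16, 0.62, 0], [0.16, 0.62, 0], [0.16, 0.62, 0], [0.16, 0.62, 0], [0.16, 0.62, 0], [0.16, 0.62, 0], [0.16, 0.62, 0], [0.16, 0.62, 0], [0.16, 0.62, 0], [0, 0, 0], [0, 0, 0], [0, 0, 0]], "jaw": [1, 1, 1, 1, 1, 1, 1, 1, 1, 1, 1, 1, 1, 1, 1]}}

```text
time: 13.8
tool_pos: [528.0, 257.3, 183.8]
tcp_rot: [-180.0, 0.0, 62.9]
ft_force: [-0.6, -0.1, 0.1]
finger_gap: 85.2
grip_force: 0.0
```

Run:
```python
from h import *
np.set_printoptions(precision=1,suppress=True)
s,p=pickle.load(open("w3.pkl","rb"))
c=lambda *a:[(210+x/3.6-.4,100+y/3.6-.4) for x,y in a]
q=ray(p,c((274,246),(497,244),(497,403),(275,403)),36,s);print(q,q.mean(0))
for a,b in((0,1),(3,2),(3,0),(2,1)):
    d=q[b]-q[a];print(np.linalg.norm(d),np.degrees(np.arctan2(d[1],d[0])))
s,p=shot("wrist","w4");print(s["time"],s["tool_pos"],s["tcp_rot"])
a=p["color"][60:300,160:480,::-1];a=np.clip(a.astype(float)**.7*5.5,0,255).astype(np.uint8)
cv2.imwrite("pics/w4c.png",cv2.resize(a,None,fx=2.5,fy=2.5,interpolation=cv2.INTER_CUBIC))
```

```text
[[483.1 -26.2  36. ]
 [459.9 -71.9  36. ]
 [425.2 -55.1  36. ]
 [449.6  -7.9  36. ]] [454.4 -40.3  36. ]
51.18472782344807 -116.85343910105064
53.0972709537503 -117.37240092403344
38.133241509272985 -28.635379480482353
38.602528545600585 -25.777911458424235
13.8 [528.  257.3 183.8] [-180.     0.    62.9]
```

View pics/w4c.png

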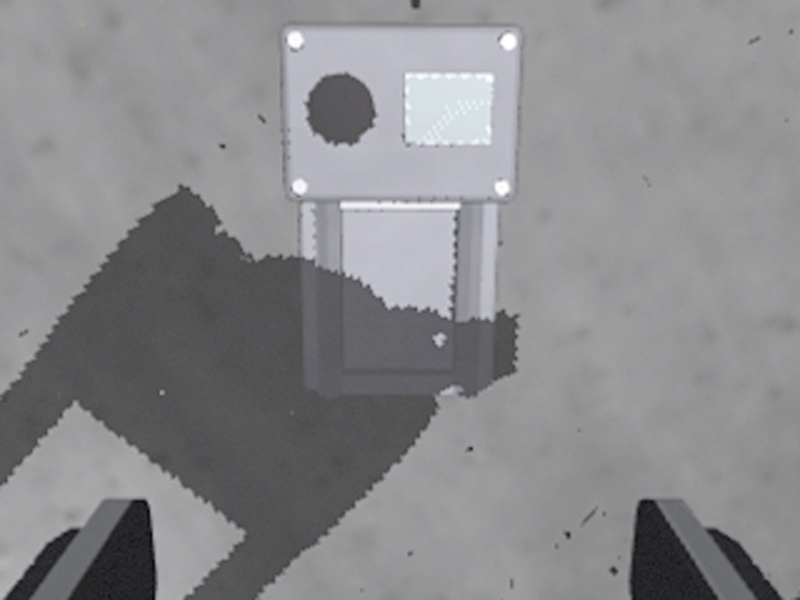

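Run:
```python
from h import *
np.set_printoptions(precision=1,suppress=True)
s,p=pickle.load(open("w4.pkl","rb"))
c=lambda *a:[(160+x/2.5-.3,60+y/2.5-.3) for x,y in a]
R=Ro.from_euler("z",s["tcp_rot"][2],degrees=True).as_matrix()
def f(n,z,*a):
    q=ray(p,c(*a),z,s);print(n,((q-s["tool_pos"])@R)[:,:2].tolist() if 0 else np.round((q-s["tool_pos"])@R,1)[:,:2].tolist())
f("case top corners far L,R near R,L (z46)",46,(283,25),(522,25),(518,200),(284,198))
f("screws",46,(295,40),(509,41),(502,187),(300,187))
f("lip top edge ends near(z23)",23,(341,202),(461,202),(341,209),(461,209))
f("floor corners tail",8,(343,369),(454,372))
f("floor at lip",8,(342,212),(457,212))
f("outer wall top L near case/tail (z21)",21,(302,205),(303,390),(497,205),(493,390))
f("end wall inner top(z17), outer",17,(343,371),(400,396))
f("end wall outer (z8)",8,(343,371),(400,396))
```

```text
case top corners far L,R near R,L (z46) [[97.0, 31.5], [97.0, -38.2], [46.5, -39.4], [47.0, 33.2]]
screws [[92.9, 28.2], [92.6, -34.6], [50.5, -34.2], [50.4, 28.1]]
lip top edge ends near(z23) [[43.1, 17.0], [43.1, -23.6], [40.7, 17.0], [40.8, -23.7]]
floor corners tail [[-21.4, 18.3], [-22.6, -23.8]]
floor at lip [[37.7, 17.6], [37.8, -23.5]]
outer wall top L near case/tail (z21) [[41.8, 30.4], [-25.2, 32.2], [41.9, -36.1], [-25.1, -37.2]]
end wall inner top(z17), outer [[-19.2, 17.7], [-29.0, -3.3]]
end wall outer (z8) [[-22.2, 18.3], [-32.3, -3.3]]
```

Emit:
{"method": "apply_moves", "body": {"angular": [[0, 0, 0], [0, 0, 0], [0, 0, 0], [0, 0, 0], [0, 0, 0], [0, 0, 0], [0, 0, 0], [0, 0, 0], [0, 0, 0], [0, 0, 0], [0, 0, 0], [0, 0, 0], [0, 0, 0], [0, 0, 0], [0, 0, 0], [0, 0, 0]], "travel": [[-0.205, -0.828, 0], [-0.205, -0.828, 0], [-0.205, -0.828, 0], [-0.205, -0.828, 0], [-0.205, -0.828, 0], [-0.205, -0.828, 0], [-0.205, -0.828, 0], [-0.205, -0.828, 0], [-0.205, -0.828, 0], [0, 0, -0.8], [0, 0, -0.8], [0, 0, -0.8], [0, 0, -0.6], [0, 0, -0.4], [0, 0, 0], [0, 0, 0]], "jaw": [1, 1, 1, 1, 1, 1, 1, 1, 1, 1, 1, 1, 1, 1, 1, 1]}}

```text
time: 15.85
tool_pos: [455.3, -40.2, 49.3]
tcp_rot: [179.9, -0.0, 63.0]
ft_force: [-1.5, 0.3, -0.1]
finger_gap: 85.5
grip_force: 0.0
```

Emit:
{"method": "apply_moves", "body": {"angular": [[0, 0, 0], [0, 0, 0], [0, 0, 0], [0, 0, 0], [0, 0, 0], [0, 0, 0], [0, 0, 0], [0, 0, 0]], "travel": [[0, 0, -0.2], [0, 0, 0], [0, 0, 0], [0, 0, 0], [0, 0, 0], [0, 0, 0], [0, 0, 0], [0, 0, 0]], "jaw": [1, 0.1, 0.1, 0.1, 0.1, 0.1, 0.1, 0.1], "force": 60}}

```text
time: 16.85
tool_pos: [454.9, -40.0, 40.7]
tcp_rot: [180.0, -0.0, 63.0]
ft_force: [0.5, -0.5, 5.5]
finger_gap: 36.9
grip_force: 62.4
```

Emit:
{"method": "apply_moves", "body": {"angular": [[0, 0, 0], [0, 0, 0], [0, 0, 0], [0, 0, -0.05], [0, 0, 0], [0, 0, 0], [0, 0, 0], [-0.333, 0.173, 0], [-0.333, 0.173, 0], [-0.333, 0.173, 0], [-0.333, 0.173, 0], [0, 0, 0], [0, 0, 0], [0, 0, 0], [0, 0, 0], [0, 0, 0]], "travel": [[0, 0, 0.6], [0, 0, 0.8], [0, 0, 0.8], [0.2035, 0.766, 0], [0.2035, 0.766, 0], [0.2035, 0.766, 0], [0.2035, 0.766, 0], [0.2035, 0.766, 0], [0.2035, 0.766, 0], [0.2035, 0.766, 0], [0.2035, 0.766, 0], [0.2035, 0.766, 0], [0.2035, 0.766, 0], [0, 0, 0], [0, 0, 0], [0, 0, 0]], "jaw": [0.1, 0.1, 0.1, 0.1, 0.1, 0.1, 0.1, 0.1, 0.1, 0.1, 0.1, 0.1, 0.1, 0.1, 0.1, 0.1]}}

```text
time: 18.85
tool_pos: [535.5, 265.5, 127.8]
tcp_rot: [-180.0, 12.1, 62.6]
ft_force: [-1.0, -0.4, -3.5]
finger_gap: 36.8
grip_force: 61.6
```

```bash
cat >> h.py <<'E'
def rep():
    """tool pose and toe tip in the tester frame (mm), from the last sense"""
    from bench import r
    s=r.sense();T=Ro.from_euler("xyz",s["tcp_rot"],degrees=True).as_matrix()
    B=Ro.from_euler("z",62.5,degrees=True).as_matrix();o=np.array([534.5,262.9,8])
    pk=T@np.diag([1.,-1,-1])   # pack axes in world
    f=lambda P:np.round(B.T@(s["tool_pos"]+pk@np.array(P)-o),1)
    e=Ro.from_matrix(B.T@pk).as_euler("xyz",degrees=True)
    print("t",s["time"],"tcp",f([0,0,0]),"toe",f([36.3,0,-40.7]),"org",f([-.7,0,-40.7]),"tail",f([-27.7,0,-40.7]),"rpy",e.round(1),"F",np.round(B.T@s["ft_force"],1),"M",np.round(B.T@s["wrist_torque"],2))
E
python3 - <<'E'
from h import *
rep()
s,p=shot("wrist","w5")
a=p["color"][40:360,120:520,::-1];a=np.clip(a.astype(float)**.7*5.5,0,255).astype(np.uint8)
cv2.imwrite("pics/w5c.png",cv2.resize(a,None,fx=1.9,fy=1.9,interpolation=cv2.INTER_CUBIC))
E
```

```text
t 18.85 tcp [  2.8   0.3 119.8] toe [29.8  0.4 72.4] org [-6.4  0.3 80.2] tail [-32.8   0.3  85.8] rpy [ 0.  12.1  0.1] F [-0.8  0.6 -3.5] M [-0.   -0.23 -0.01]
```

View pics/w5c.png

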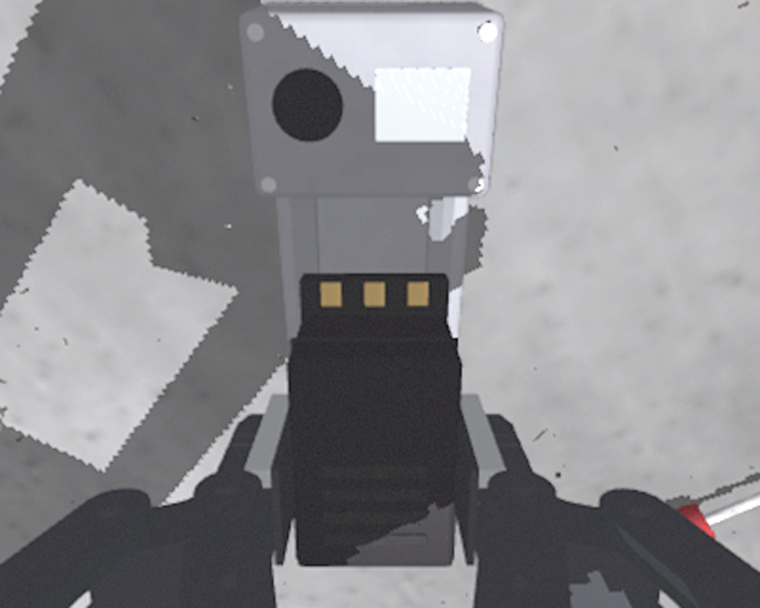

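Run:
```python
from h import *
s,p=pickle.load(open("w5.pkl","rb"))
c=lambda *a:[(120+x/1.9-.3,40+y/1.9-.3) for x,y in a]
B=Ro.from_euler("z",62.5,degrees=True).as_matrix();o=np.array([534.5,262.9,8])
f=lambda z,*a:np.round((ray(p,c(*a),z,s)-o)@B,1)
print("screws",f(46,(268,185),(478,185),(255,32),(488,31)))
print("toe front top",f(8+72.4+7*.978,(301,275),(447,275)),"expect u",29.8+7*.208)
print("pack top front",f(8+72.4+10*.208+36*.978,(292,345),(459,345)),"expect u",29.8-9.8+36*.208)
```

```text
screws [[ 42.   32.1  38. ]
 [ 42.1 -31.5  38. ]
 [ 84.5  32.1  38. ]
 [ 84.9 -30.6  38. ]]
toe front top [[ 32.1  18.4  79.2]
 [ 32.2 -18.5  79.2]] expect u 31.256
pack top front [[ 30.8  17.2 109.7]
 [ 30.8 -18.  109.7]] expect u 27.488
```

Emit:
{"method": "apply_moves", "body": {"angular": [[0, 0, 0], [0, 0, 0], [0, 0, 0], [0, 0, 0], [0, 0, 0], [0, 0, 0], [0, 0, 0], [0, 0, 0], [0, 0, 0]], "travel": [[-0.026, -0.029, 0], [0, 0, -0.4], [0, 0, -0.4], [0, 0, -0.3], [0, 0, -0.3], [0, 0, -0.2], [0, 0, 0], [0, 0, 0], [0, 0, 0]], "jaw": [0.1, 0.1, 0.1, 0.1, 0.1, 0.1, 0.1, 0.1, 0.1]}}

```text
time: 20.02
tool_pos: [535.4, 265.6, 65.0]
tcp_rot: [180.0, 12.0, 62.6]
ft_force: [-0.1, -0.3, -3.3]
finger_gap: 36.8
grip_force: 61.5
```

```bash
python3 -c "from h import *;rep()"
```

```text
t 20.025 tcp [ 2.8  0.5 57. ] toe [29.8  0.5  9.7] org [-6.4  0.4 17.4] tail [-32.8   0.4  23. ] rpy [-0.  12.   0.1] F [-0.3 -0.  -3.3] M [-0.03 -0.22 -0.01]
```

Emit:
{"method": "apply_moves", "body": {"angular": [[0, 0, 0], [0, 0, 0], [0, 0, 0], [0, 0, 0], [0, 0, 0]], "travel": [[0, 0, -0.06], [0, 0, -0.06], [0, 0, -0.06], [0, 0, 0], [0, 0, 0]], "jaw": [0.1, 0.1, 0.1, 0.1, 0.1]}}

```text
time: 20.65
tool_pos: [534.9, 265.3, 57.1]
tcp_rot: [-180.0, 12.0, 62.6]
ft_force: [-0.0, -0.1, -3.7]
finger_gap: 36.7
grip_force: 61.5
```

Emit:
{"method": "apply_moves", "body": {"angular": [[0, 0, 0], [0, 0, 0], [0, 0, 0]], "travel": [[0, 0, -0.03], [0, 0, 0], [0, 0, 0]], "jaw": [0.1, 0.1, 0.1]}}

```text
time: 21.02
tool_pos: [534.9, 265.4, 55.9]
tcp_rot: [-180.0, 12.0, 62.6]
ft_force: [0.8, 0.6, -3.5]
finger_gap: 36.2
grip_force: 61.5
```

```bash
python3 -c "from h import *;rep()"
```

```text
t 21.025 tcp [ 2.3  0.8 47.9] toe [29.4  0.9  0.5] org [-6.8  0.8  8.2] tail [-33.2   0.7  13.8] rpy [ 0.  12.   0.1] F [ 0.9 -0.5 -3.5] M [-0.01 -0.26  0.  ]
```

Emit:
{"method": "apply_moves", "body": {"angular": [[0, 0, 0], [0, 0, 0], [0, 0, 0], [0, 0, 0], [0, 0, 0], [0, 0, 0]], "travel": [[0.0173, 0.0333, 0], [0.0173, 0.0333, 0], [0.0173, 0.0333, 0], [0.0173, 0.0333, 0], [0, 0, 0], [0, 0, 0]], "jaw": [0.1, 0.1, 0.1, 0.1, 0.1, 0.1]}}

```text
time: 21.78
tool_pos: [537.6, 270.7, 55.9]
tcp_rot: [-180.0, 12.0, 62.6]
ft_force: [0.3, -0.2, -3.2]
finger_gap: 36.7
grip_force: 61.5
```

```bash
python3 -c "from h import *;rep()"
```

```text
t 21.775 tcp [ 8.3  0.8 47.9] toe [35.4  0.9  0.5] org [-0.8  0.8  8.2] tail [-27.2   0.8  13.8] rpy [ 0.  12.   0.1] F [-0.1 -0.3 -3.2] M [-0.02 -0.2  -0.02]
```

Emit:
{"method": "apply_moves", "body": {"angular": [[0, 0, 0], [0, 0, 0], [0, 0, 0], [0, 0, 0]], "travel": [[0.0116, 0.0222, 0], [0.0058, 0.0111, 0], [0, 0, 0], [0, 0, 0]], "jaw": [0.1, 0.1, 0.1, 0.1]}}

```text
time: 22.28
tool_pos: [538.0, 271.3, 55.9]
tcp_rot: [-180.0, 12.1, 62.6]
ft_force: [-3.3, -4.0, -1.1]
finger_gap: 36.5
grip_force: 61.6
```

```bash
python3 -c "from h import *;rep()"
```

```text
t 22.275 tcp [ 9.   0.8 47.9] toe [36.   0.9  0.5] org [-0.2  0.8  8.2] tail [-26.6   0.8  13.9] rpy [ 0.  12.1  0.1] F [-5.1  1.1 -1.1] M [0.07 0.69 0.  ]
```

Emit:
{"method": "apply_moves", "body": {"angular": [[0.222, -0.1155, 0], [0.222, -0.1155, 0], [0.222, -0.1155, 0], [0, 0, 0], [0, 0, 0]], "travel": [[-0.0258, -0.0495, -0.0245], [-0.0185, -0.0355, -0.0255], [-0.0181, -0.0348, -0.0272], [0, 0, 0], [0, 0, 0]], "jaw": [0.1, 0.1, 0.1, 0.1, 0.1]}}

```text
time: 22.9
tool_pos: [536.1, 267.3, 53.2]
tcp_rot: [180.0, 6.0, 62.6]
ft_force: [-0.0, -1.4, -3.7]
finger_gap: 36.6
grip_force: 61.5
```

```bash
python3 -c "from h import *;rep()"
```

```text
t 22.9 tcp [ 4.7  0.6 45.2] toe [36.6  0.6  1. ] org [-0.2  0.6  4.8] tail [-27.1   0.5   7.6] rpy [-0.   6.   0.1] F [-1.3 -0.6 -3.7] M [-0.05  0.09 -0.  ]
```

Emit:
{"method": "apply_moves", "body": {"angular": [[0.222, -0.1155, 0], [0.222, -0.1155, 0], [0.222, -0.1155, 0], [0, 0, 0], [0, 0, 0]], "travel": [[-0.0176, -0.0337, -0.0285], [-0.0172, -0.033, -0.03], [-0.0166, -0.0319, -0.031], [0, 0, 0], [0, 0, 0]], "jaw": [0.1, 0.1, 0.1, 0.1, 0.1]}}

```text
time: 23.52
tool_pos: [533.9, 263.2, 49.4]
tcp_rot: [180.0, -0.0, 62.6]
ft_force: [0.0, 0.5, -3.4]
finger_gap: 36.7
grip_force: 61.6
```

```bash
python3 -c "from h import *;rep()"
```

```text
t 23.525 tcp [-0.1  0.7 41.4] toe [36.2  0.7  0.7] org [-0.8  0.7  0.7] tail [-27.8   0.6   0.7] rpy [-0.  -0.   0.1] F [ 0.5  0.2 -3.4] M [ 0.04  0.01 -0.04]
```

Emit:
{"method": "apply_moves", "body": {"angular": [[0, 0, 0], [0, 0, 0], [0, 0, 0], [0, 0, 0]], "travel": [[0, 0, -0.015], [0, 0, -0.01], [0, 0, 0], [0, 0, 0]], "jaw": [0.1, 0.1, 0.1, 0.1]}}

```text
time: 24.02
tool_pos: [534.0, 263.5, 48.7]
tcp_rot: [180.0, -0.0, 62.6]
ft_force: [-4.0, -1.4, 5.2]
finger_gap: 36.4
grip_force: 62.5
```

```bash
python3 -c "from h import *;rep()"
```

```text
t 24.025 tcp [ 0.3  0.7 40.7] toe [36.6  0.8  0.1] org [-0.4  0.7  0. ] tail [-27.4   0.6   0. ] rpy [-0.  -0.   0.1] F [-3.1  2.9  5.2] M [0.46 0.46 0.04]
```

Emit:
{"method": "apply_moves", "body": {"angular": [[0, 0, 0], [0, 0, 0], [0, 0, 0], [0, 0, 0], [0, 0, 0], [0, 0, 0], [0, 0, 0], [0, 0, 0], [0, 0, 0], [0, 0, 0], [0, 0, 0], [0, 0, 0]], "travel": [[0, 0, 0], [0, 0, 0], [0, 0, 0], [0, 0, 0], [0, 0, 0], [0, 0, 0.5], [0, 0, 0.8], [0, 0, 0.8], [0, 0, 0.8], [0, 0, 0.5], [0, 0, 0], [0, 0, 0]], "jaw": [1, 1, 1, 1, 1, 1, 1, 1, 1, 1, 1, 1]}}

```text
time: 25.52
tool_pos: [533.1, 263.0, 183.0]
tcp_rot: [-179.9, 0.1, 62.6]
ft_force: [-0.4, 0.2, -0.4]
finger_gap: 85.6
grip_force: 0.0
```

Run:
```python
from h import *
rep()
s,p=shot("wrist","w6");s2,p2=shot("side","s6")
f=lambda a,w,h:cv2.resize(np.clip(a[:,:,::-1].astype(float)**.7*5.5,0,255).astype(np.uint8),(w,h),interpolation=cv2.INTER_CUBIC)
cv2.imwrite("pics/w6c.png",np.hstack([f(p["color"][60:260,220:420],450,450),f(p2["color"][265:331,275:350],350,450)]))
```

```text
t 25.525 tcp [ -0.6   1.2 175. ] toe [ 35.7   1.4 134.2] org [ -1.3   1.3 134.3] tail [-28.3   1.2 134.3] rpy [0.1 0.1 0.1] F [ 0.   0.5 -0.4] M [-0.02  0.    0.03]
```

View pics/w6c.png

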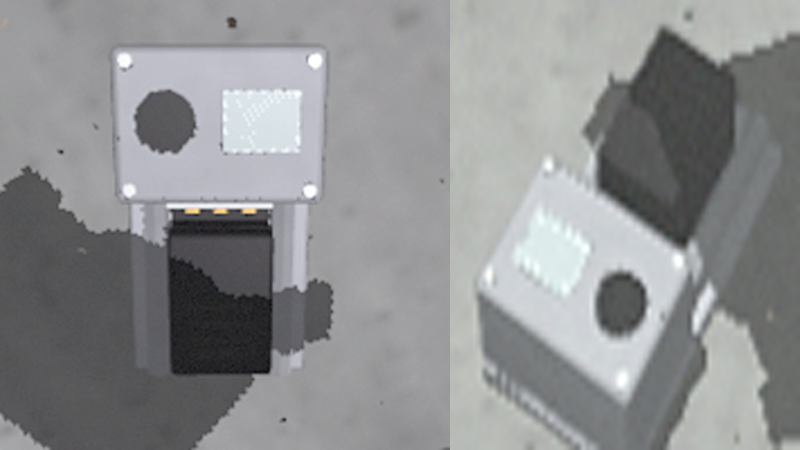

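Run:
```python
from h import *
s,p=pickle.load(open("w6.pkl","rb"))
B=Ro.from_euler("z",62.5,degrees=True).as_matrix();o=np.array([534.5,262.9,8])
c=[(220+x/2.25-.3,60+y/2.25-.3) for x,y in((170,233),(272,232),(270,373),(171,374))]
print(np.round((ray(p,c,44,s)-o)@B,1))
```

```text
[[ 27.1  18.   36. ]
 [ 27.6 -18.1  36. ]
 [-25.9 -18.6  36. ]
 [-26.4  18.5  36. ]]
```

Pack top spans u −26…27.3 and v ±18.3 at seated height, so it is seated flat. Handing in.

```bash
python3 -c "
from bench import r
print(r.hand_in())"
```

```text
the job is handed in; nothing more can be done
None
```

The battery pack lies flat in the tester's pocket with its toe under the lip, and the job is handed in; the hand-in gave no verdict, but my last camera check put the pack within about 1 mm of its seated place.

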